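# Clear packing foam off the lab bench

## Robot

A 6-joint arm with a two-finger parallel gripper is mounted at the origin on the work surface. World frame = base frame: x ahead of the robot, y to its left, z up, the work surface at z = 0. Lengths are in mm, angles in rad, forces in N, time in s.
With the tool pointing down it reaches from about 400 to 925 mm from the base axis. Payload 12.5 kg.
Tool frame: the origin (TCP) lies midway between the tips of the shut fingers; the grasp point (between the pads) lies 19 mm behind it (env.tcp_to_grasp is the distance from the TCP to the grasp point, in mm); z points along the fingers, y is the line along which they close (so a half turn about z gives the same grasp; the last joint's range is limited). The gripper opens to 95 mm and grips with 3 to 60 N. Pads are 20 mm wide; open, the fingers measure 119 mm over their backs; the gripper's body (75 mm by 180 mm) begins 59 mm behind the grasp point.
Start: joints at [1.118, 0.491, 1.559, -0, 1.092, -0.106], TCP at [212.415, 587.815, 214.661] pointing down, gripper open.
Joint ranges: [-3.1, 3.1], [-0.84, 2.19], [0.05, 2.79], [-1.13, 4.28], [0.06, 2.93], [-2.69, 2.69]. Speed limits (rad/s): [2.22, 2.22, 2.79, 3.14, 3.14, 3.14].

## Interface

Orientations are given as [roll, pitch, yaw] about the fixed x, y, z axes, in that order (R = Rz(yaw) Ry(pitch) Rx(roll)).
In Python, from cell import env gives the robot as it stands. The module is installed in compiled form; this text tells all that it offers.
- The arm moves only by the tool step_arm, never from a script. Its argument "plan" is a list that holds one entry, the list of rows, each a list of 5 numbers: the shift along the tool's x, y, z in mm, then the turn about the tool's z in degrees, then the opening, from -1 (shut) to 1 (fully open). A call has 1 to 8 rows; each row is the pose to reach, as a shift and turn from the pose commanded when the call began, along the tool's axes at that moment; what a row does not reach only later rows make up. A row lasts 1/12 s, in which the tool goes at most 41.7 mm and 7.16 degrees, less where a joint would pass 70% of its speed; a pose out of reach is approached as far as the arm can. A call with a gripper value outside its range is refused whole. The fingers move at their own pace and stop on an object; the grip force is fixed at half the most. Time passes only in rows, so rows that repeat a pose let the fingers close. It gives the time, the measured TCP pose, the force, the opening and the grip force at its end, in the units of the state.
- env.state(): the state, without advancing time (a new reading comes with each control period).
- env.read_camera(name): name is "scene" or "side" or "wrist"; returns the picture (420x560x3 uint8, blue, green, red); there is no depth.
- env.get_calibration(name): a dict with "K" (3x3 intrinsics, pixels), "extrinsics" (4x4, takes a point from world to camera coordinates). Camera axes: x right, y up, looking along -z (the intrinsics and any distortion apply to the point x, -y, -z); pixel columns grow to the right and rows downward; lengths in mm; the calibration is good to about 2 mm. A picture is of the moment at which its call begins: read the wrist's pose just before it. get_calibration takes no time and is no camera call; for the wrist camera it gives the pose at the moment of the call.
- env.job_done(): hands the job in; it is judged then, once.
The state is a dict: "t": time; "joints": joint angles; "qvel": joint speeds; "tau": joint torques, N m; "eef_pos": TCP position; "tcp_rot": TCP orientation; "ft_force": force on the tool from outside, world axes, zero at the start; "moment": the same for the moment, N m; "opening": opening from 0.0 (shut) to 1.0 (fully open); "grip_force": force on a finger pad.
Only numpy, scipy, OpenCV 4.12 (cv2) and the standard library are available. Lean on these libraries where they do the work, as an engineer would, in place of code of your own. Each camera call takes 0.05 s, during which the arm holds its last target. There are 200 camera calls.

## Task

Unpacking has left two L-shaped white foam packing corners on the bench. Put both into the open grey tote so that they lie down inside it, and leave the plain white rectangular carton of similar size lying where it is.

Things in the scene. Friction and masses are not known exactly. Their poses are not given: they have to be found in the camera images.
- corner_a_leg (a point): Foam packing corner, white, stiff, 25 g, an L from above: both legs 80 mm long outside, 28 mm thick, 45 mm high. Point: half-way up (22.5 mm), on one leg's centre line, mid-way along its free 52 mm. x runs along this leg to its free end (26 mm ahead), y across its 28 mm, z up. The other leg's inner face is 26 mm behind (-x) and it reaches to y = +66 mm. The L's middle is at x -14, y +26 mm.
- corner_b_leg (a point): Second foam packing corner, the same as the first, with its point and axes placed alike.
- tote: Open grey plastic tote with ribbed sides, fixed, 300 mm along its x, 200 mm along y (rim lip 10 mm more), 80 mm high, walls and floor 5 mm thick. Origin: centre of its underside, on the bench; z up. It stands to the left or right of the work area; a low touchscreen terminal under 80 mm high stands on the other side.
- carton_center (a point): Closed white rectangular carton, 90 (x) by 45 (y) by 40 mm high, 120 g, lying on the bench; it stays there. Point: its centre. The carton and the two corners may each be at any of three places. Small clutter up to 50 mm high lies about them, leaving 25 mm or more free on all sides of the foam.
Mind the look-alikes: they are no part of the job. Leave any turquoise or yellow look-alike of the part that bears corner_b_leg alone.

How it is judged:
By the outcome, as a careful person would: the job done as asked, in the order asked, and still so for the second after the job is handed in, with the robot touching nothing.
It also fails if it takes over 59 s, if anything falls off the work surface, if the arm or the gripper's body presses on something with over 40 N, if the wrist force passes 120 N, or if a joint passes its speed limit or range.

## Working session

There is one attempt and no reset: what is moved stays moved. The work goes in short steps, Python scripts to look and compute and a tool call to move; the robot and the scene stay as the last step left them, time stands still between calls to the robot, and variables do not carry over. Pictures are saved under pics/ and viewed, at most 10 in all, crops included, and the job is handed in when it is done.

Besides the shell and the picture viewer there is one more tool, called after "Request:" in YAML: its name, and indented under it one key for each argument. step_arm: Moves the arm, as the interface text tells. Its arguments: {"type":"object","properties":{"plan":{"type":"array"}},"required":["plan"]}

```bash
mkdir -p pics; python3 - <<'E'
from cell import env
import cv2
for n in ("scene","side"):
    cv2.imwrite(f"pics/{n}0.png",env.read_camera(n))
    c=env.get_calibration(n);print(n,c["K"],c["extrinsics"],c.keys())
s=env.state();print(s["t"],s["eef_pos"],s["tcp_rot"],s["opening"])
E
```

```text
scene [[428.43019476   0.         277.3671493 ]
 [  0.         428.43019476 201.88969514]
 [  0.           0.           1.        ]] [[-2.01154034e-01  9.79549262e-01 -4.50540545e-03  9.55111538e+01]
 [-8.45772270e-01 -1.71358429e-01  5.05277701e-01  4.15568500e+02]
 [ 4.94172360e-01  1.05449195e-01  8.62945042e-01 -1.50997929e+03]
 [ 0.00000000e+00  0.00000000e+00  0.00000000e+00  1.00000000e+00]] dict_keys(['K', 'extrinsics'])
side [[425.64706231   0.         280.00104718]
 [  0.         425.64706231 209.56717701]
 [  0.           0.           1.        ]] [[ 9.89632155e-01 -1.42893889e-01  1.44753315e-02 -4.82108109e+02]
 [ 1.01566542e-01  7.67528937e-01  6.32916715e-01 -1.04542422e+02]
 [-1.01550166e-01 -6.24884523e-01  7.74084554e-01 -1.06950139e+03]
 [ 0.00000000e+00  0.00000000e+00  0.00000000e+00  1.00000000e+00]] dict_keys(['K', 'extrinsics'])
0.1 [212.29973187 587.59693409 214.12863138] [-3.14060278e+00 -1.26974556e-04  2.79477371e+00] 0.9985400219127921
```

View pics/scene0.png

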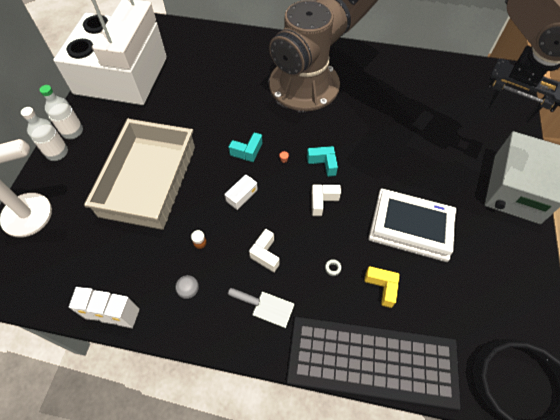

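View pics/side0.png

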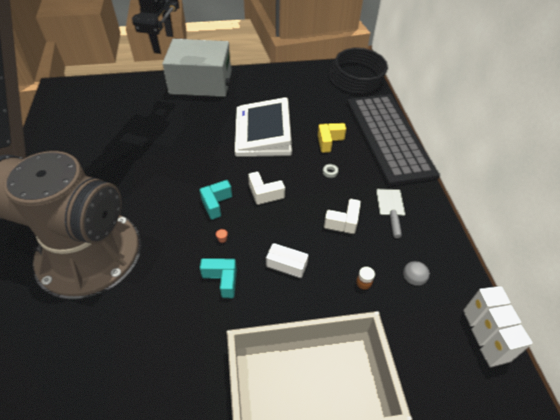

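The scene view shows white Ls at about (325,197) and (265,250), the carton at (241,191), the tote at (143,172) and the terminal at (413,223). I'll fit the silhouettes of the Ls in both views.

```bash
cat > h.py <<'E'
import cv2,numpy as np
from cell import env
from scipy.optimize import minimize
def proj(cal,P):
    P=np.c_[np.atleast_2d(P),np.ones(len(np.atleast_2d(P)))]@np.array(cal["extrinsics"]).T
    q=np.c_[P[:,0],-P[:,1],-P[:,2]]@np.array(cal["K"]).T
    return q[:,:2]/q[:,2:]
def unproj(cal,uv,z):
    E=np.array(cal["extrinsics"]);R=E[:3,:3];t=E[:3,3]
    d=np.linalg.inv(cal["K"])@[uv[0],uv[1],1];d=R.T@(d*[1,-1,-1]);c=-R.T@t
    return c+d*(z-c[2])/d[2]
# L as two boxes in leg frame
BOX=[((-54,26),(-14,14)),((-54,-26),(-14,66))]
def sil(cal,x,y,a,shape,S=4):
    m=np.zeros((shape[0]*S,shape[1]*S),np.uint8)
    c,s=np.cos(a),np.sin(a)
    for bx,by in BOX:
        P=np.array([[x+c*u-s*v,y+s*u+c*v,z] for u in bx for v in by for z in(0,45)])
        h=cv2.convexHull(((proj(cal,P)+.5)*S).astype(np.int32));cv2.fillConvexPoly(m,h,255)
    return cv2.resize(m,shape[::-1],interpolation=cv2.INTER_AREA)/255.
def white(im,uv,val=90):
    h=cv2.cvtColor(im,cv2.COLOR_BGR2HSV)
    m=((h[...,1]<70)&(h[...,2]>val)).astype(np.uint8)
    n,l,st,ce=cv2.connectedComponentsWithStats(m)
    k=l[int(uv[1]),int(uv[0])]
    return (l==k).astype(float),st[k]
def fit(views,mid,yaws=range(0,360,30)):
    # views: (cal,mask) ; mid = guess of L middle
    def cost(p): return sum(((sil(c,*p,m.shape)-m)**2).sum()/m.sum() for c,m in views)/len(views)
    def start(a):
        c,s=np.cos(a),np.sin(a);return [mid[0]+14*c+26*s,mid[1]+14*s-26*c,a]
    st=sorted([start(np.radians(a)) for a in yaws],key=cost)[:3]
    f=lambda r:minimize(cost,r,method="Nelder-Mead",options=dict(initial_simplex=[r,np.add(r,[15,0,0]),np.add(r,[0,15,0]),np.add(r,[0,0,.25])],xatol=.2,fatol=1e-4))
    return min([f(r) for r in st],key=lambda r:r.fun)
E
python3 - <<'E'
from h import *
C={n:env.get_calibration(n) for n in("scene","side")}
I={n:cv2.imread(f"pics/{n}0.png") for n in C}
for k,(a,b) in {"A":((318,200),(268,192)),"B":((262,247),(345,220))}.items():
    v=[]
    for n,uv in(("scene",a),("side",b)):
        m,st=white(I[n],uv);print(k,n,st);v.append((C[n],m))
    mids=[unproj(c,[m.nonzero()[1].mean(),m.nonzero()[0].mean()],25) for c,m in v]
    r=fit(v,np.mean(mids,0));x,y,t=r.x
    print(k,r.x,np.degrees(t),r.fun,"mid",x-14*np.cos(t)-26*np.sin(t),y-14*np.sin(t)+26*np.cos(t))
print("tote rim scene",[unproj(C["scene"],p,80)[:2].round() for p in((131,121),(193,128),(153,226),(88,208))])
print("tote rim side",[unproj(C["side"],p,80)[:2].round() for p in((228,330),(380,315))])
print("carton",unproj(C["scene"],(241,191),25))
E
```

```text
A scene [312 184  29  32 650]
A side [248 171  38  34 780]
A [4.87005868e+02 1.20351239e+02 1.77913532e-01] 10.193694484879863 0.023810431885172373 mid 468.62546921342863 143.46316151845656
B scene [249 229  31  43 751]
B side [324 198  37  36 839]
B [684.9139721   18.93527225   1.19679167] 68.57111161556878 0.04006838335072989 mid 655.5964607490513 15.402068585604006
tote rim scene [array([ 343., -488.]), array([ 332., -292.]), array([ 675., -296.]), array([ 658., -489.])]
tote rim side [array([ 338., -291.]), array([ 653., -302.])]
carton [ 489.91929562 -105.7503603    25.        ]
```

```bash
cat > go.py <<'E'
import sys,numpy as np
from cell import env
from scipy.spatial.transform import Rotation as R
x,y,z,yaw=map(float,sys.argv[1:5]);s=env.state();r=R.from_euler("xyz",s["tcp_rot"])
cy=np.degrees(s["tcp_rot"][2])
d=r.inv().apply(np.array([x,y,z])-s["eef_pos"])
print(s["t"],s["eef_pos"].round(1) if hasattr(s["eef_pos"],"round") else s["eef_pos"],"yaw",round(cy,1),"shift",d.round(1),"turn",round(-((yaw-cy+180)%360-180),1),"J",np.round(s["joints"],2),"open",s["opening"])
E
python3 go.py 487 120 160 190.2
```

```text
0.1 [212.3 587.6 214.1] yaw 160.1 shift [-417.3 -346.3   54.4] turn -30.1 J [ 1.12  0.49  1.56  0.    1.09 -0.11] open 0.9985400219127921
```

Request:
step_arm:
  plan:
    - [[-30,-25,0,-4,0.1],[-60,-50,0,-8,0.1],[-90,-75,0,-12,0.1],[-120,-100,0,-16,0.1],[-150,-124,0,-20,0.1],[-180,-149,5,-24,0.1],[-210,-174,10,-28,0.1],[-240,-199,15,-30,0.1]]

```text
t: 0.77
eef_pos: [370.9, 317.4, 199.5]
tcp_rot: [3.142, 0.0, -2.961]
ft_force: [1.8, 0.1, -0.7]
opening: 0.557
grip_force: 0.0
```

```bash
python3 go.py 487 120 160 190.2
```

```text
0.7667 [370.9 317.4 199.5] yaw -169.6 shift [ -78.6 -215.    39.4] turn 0.2 J [ 0.57  0.32  1.9   0.    0.92 -1.18] open 0.5571438251660037
```

Request:
step_arm:
  plan:
    - [[-13,-36,6,0,0.1],[-26,-72,12,0,0.1],[-39,-108,18,0,0.1],[-52,-144,24,0,0.1],[-65,-180,32,0,0.1],[-78,-214,39,0,0.1],[-78,-214,39,0,0.1],[-78,-214,39,0,0.1]]

```text
t: 1.43
eef_pos: [485.3, 120.6, 160.0]
tcp_rot: [3.141, -0.001, -2.968]
ft_force: [0.4, 0.2, -0.6]
opening: 0.55
grip_force: 0.0
```

```bash
python3 go.py 487 120 9 190.2; python3 - <<'E'
from h import *
c=env.get_calibration("wrist");im=env.read_camera("wrist")
for k in range(2):
    pass
P=np.array([[487.+np.cos(.178)*u-np.sin(.178)*v,120.4+np.sin(.178)*u+np.cos(.178)*v,45] for u,v in((26,-14),(26,14),(-26,14),(-26,66),(-54,66),(-54,-14))])
cv2.polylines(im,[proj(c,P).astype(np.int32)],True,(0,0,255),1)
cv2.imwrite("pics/w1.png",im)
E
```

```text
1.4333 [485.3 120.6 160. ] yaw -170.1 shift [ -1.8  -0.9 151. ] turn -0.3 J [ 0.11  0.39  1.92  0.    0.83 -1.63] open 0.5501145367238934
```

View pics/w1.png

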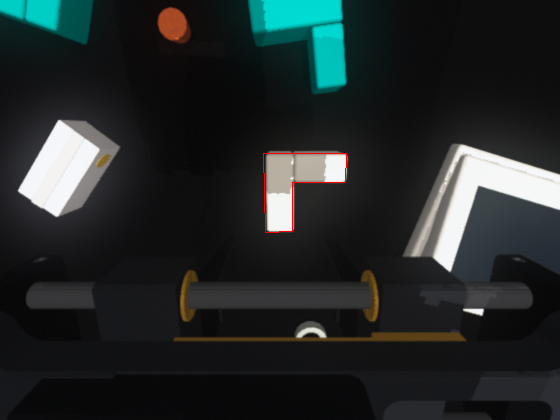

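The wrist view shows the fitted outline (red, around (290,190)) matching the foam corner to within a pixel or two. I'll descend and grip.

Request:
step_arm:
  plan:
    - [[-2,-1,35,0,0.1],[-2,-1,70,0,0.1],[-2,-1,100,0,0.1],[-2,-1,125,0,0.1],[-2,-1,142,0,0.1],[-2,-1,151,0,0.1],[-2,-1,151,0,0.1],[-2,-1,151,0,-1]]

```text
t: 2.15
eef_pos: [487.0, 122.3, 10.1]
tcp_rot: [3.142, 0.0, -2.964]
ft_force: [-0.3, -0.3, 0.6]
opening: 0.517
grip_force: 0.0
```

Request:
step_arm:
  plan:
    - [[0,0,0,0,-1],[0,0,0,0,-1],[0,0,0,0,-1],[0,0,0,0,-1],[0,0,0,0,-1],[0,0,-20,0,-1],[0,0,-60,0,-1],[0,0,-100,0,-1]]

```text
t: 2.82
eef_pos: [486.3, 121.3, 110.4]
tcp_rot: [3.141, -0.003, -2.965]
ft_force: [-0.3, 1.0, 0.6]
opening: 0.291
grip_force: 30.0
```

```bash
python3 go.py 448 -415 150 190.2
```

```text
2.8167 [486.3 121.3 110.4] yaw -169.9 shift [ 132.  -521.3  -39.4] turn -0.1 J [ 0.11  0.46  1.97  0.    0.71 -1.63] open 0.2906202749185392
```

Request:
step_arm:
  plan:
    - [[0,0,-30,2,-1],[8,-30,-50,4,-1],[16,-65,-50,6,-1],[26,-105,-50,8,-1],[36,-143,-50,10,-1],[46,-181,-50,10,-1],[56,-219,-50,10,-1],[66,-257,-50,10,-1]]

```text
t: 3.48
eef_pos: [466.7, -145.0, 160.1]
tcp_rot: [-3.141, 0.001, -3.139]
ft_force: [0.9, -0.0, -0.6]
opening: 0.292
grip_force: 30.0
```

```bash
python3 go.py 444 -418 150 180
```

```text
3.4833 [ 466.7 -145.   160.1] yaw -179.9 shift [  23.3 -272.9   10.1] turn 0.1 J [-0.44  0.37  1.95  0.    0.82 -2.01] open 0.2920236036639637
```

Request:
step_arm:
  plan:
    - [[3,-38,0,0,-1],[6,-76,0,0,-1],[9,-114,0,0,-1],[12,-152,0,0,-1],[15,-190,0,0,-1],[18,-228,0,0,-1],[22,-262,0,0,-1],[22,-272,0,0,-1]]

```text
t: 4.15
eef_pos: [444.8, -419.5, 159.6]
tcp_rot: [-3.14, 0.001, 3.141]
ft_force: [-0.6, 1.1, -0.6]
opening: 0.293
grip_force: 30.0
```

```bash
python3 go.py 444 -418 16 180;python3 - <<'E'
from h import *
cv2.imwrite("pics/s2.png",cv2.resize(env.read_camera("scene")[90:300,60:340],None,fx=2.5,fy=2.5))
E
```

```text
4.15 [ 444.8 -419.5  159.6] yaw 180.0 shift [  0.9   1.7 143.6] turn -0.0 J [-0.86  0.53  1.65 -0.    0.96 -2.43] open 0.29250631204821886
```

View pics/s2.png

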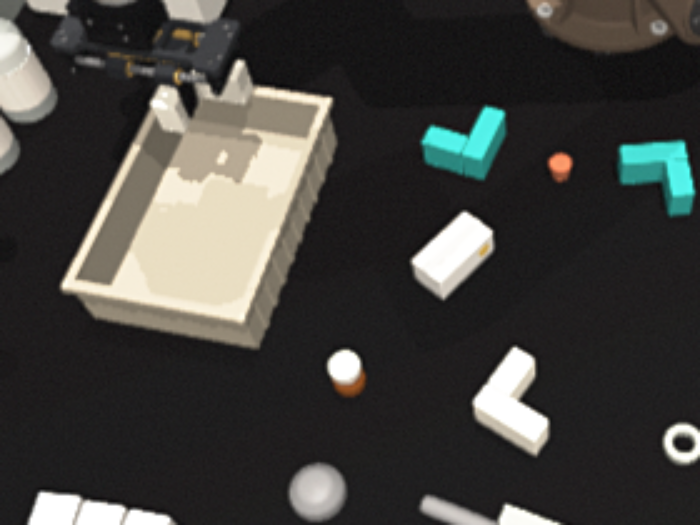

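Request:
step_arm:
  plan:
    - [[1,6,35,0,-1],[1,6,70,0,-1],[1,6,100,0,-1],[1,6,122,0,-1],[1,6,136,0,-1],[1,6,143,0,-1],[1,6,143,0,-1],[1,6,143,0,-0.05]]

```text
t: 4.87
eef_pos: [445.2, -408.4, 17.0]
tcp_rot: [3.141, 0.0, -3.139]
ft_force: [0.6, -0.7, 0.2]
opening: 0.324
grip_force: 0.0
```

Request:
step_arm:
  plan:
    - [[0,0,0,0,0],[0,0,0,0,0],[0,0,-10,0,0],[0,0,-35,0,0],[0,0,-70,0,0],[0,0,-105,0,0.1],[0,0,-140,0,0.1],[0,0,-145,0,0.1]]

```text
t: 5.53
eef_pos: [446.2, -410.6, 168.6]
tcp_rot: [-3.135, 0.006, -3.139]
ft_force: [0.5, -0.6, 0.1]
opening: 0.546
grip_force: 0.0
```

```bash
python3 go.py 685 19 140 68.6
```

```text
5.5333 [ 446.2 -410.6  168.6] yaw -179.9 shift [-239.6  429.2   27.1] turn 111.5 J [-0.85  0.51  1.66  0.    0.96 -2.43] open 0.5462066034904801
```

Request:
step_arm:
  plan:
    - [[-15,27,0,7,0.1],[-30,54,0,14,0.1],[-45,81,0,21,0.1],[-60,108,0,28,0.1],[-75,135,0,35,0.1],[-90,162,0,42,0.1],[-105,189,0,49,0.1],[-120,216,0,56,0.1]]

```text
t: 6.2
eef_pos: [564.9, -191.4, 162.4]
tcp_rot: [3.141, 0.001, 2.16]
ft_force: [-0.2, -0.6, -0.4]
opening: 0.546
grip_force: 0.0
```

```bash
python3 go.py 685 19 140 68.6
```

```text
6.2 [ 564.9 -191.4  162.4] yaw 123.8 shift [108.1 216.8  22.5] turn 55.2 J [-0.44  0.51  1.69  0.    0.94 -1.03] open 0.5460582641441074
```

Request:
step_arm:
  plan:
    - [[15,30,0,7,0.1],[30,60,0,14,0.1],[45,90,5,21,0.1],[60,120,10,28,0.1],[76,152,15,35,0.1],[92,184,20,42,0.1],[108,217,22,49,0.1],[108,217,22,55,0.1]]

```text
t: 6.87
eef_pos: [685.2, 23.6, 139.5]
tcp_rot: [3.141, -0.001, 1.204]
ft_force: [-0.5, -0.5, 0.7]
opening: 0.546
grip_force: 0.0
```

Request:
step_arm:
  plan:
    - [[0,0,0,0,0.1]]

```text
t: 6.95
eef_pos: [683.7, 20.2, 139.7]
tcp_rot: [3.142, -0.0, 1.205]
ft_force: [-0.8, -0.7, 0.2]
opening: 0.55
grip_force: 0.0
```

```bash
python3 go.py 685 19 9 68.6; python3 - <<'E'
from h import *
c=env.get_calibration("wrist");im=env.read_camera("wrist")
a=1.19679;P=np.array([[684.9+np.cos(a)*u-np.sin(a)*v,18.9+np.sin(a)*u+np.cos(a)*v,45] for u,v in((26,-14),(26,14),(-26,14),(-26,66),(-54,66),(-54,-14))])
cv2.polylines(im,[proj(c,P).astype(np.int32)],True,(0,0,255),1)
cv2.imwrite("pics/w2.png",im)
E
```

```text
6.95 [683.7  20.2 139.7] yaw 69.0 shift [ -0.7   1.7 130.7] turn 0.4 J [-0.07  0.65  1.48  0.    1.02  0.3 ] open 0.5500219626709958
```

View pics/w2.png

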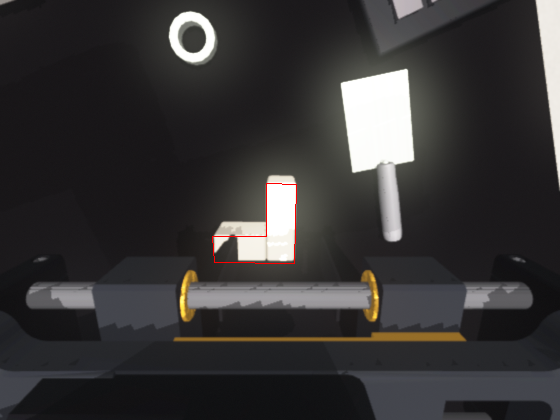

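The wrist view shows corner B under the fitted outline, with the leg at about (281,220) and the outline within a few pixels. I'll descend and grip.

Request:
step_arm:
  plan:
    - [[-1,1,35,0,0.1],[-1,1,70,0,0.1],[-1,1,95,0,0.1],[-1,1,115,0,0.1],[-1,1,126,0,0.1],[-1,1,130,0,0.1],[-1,1,130,0,0.1],[-1,1,130,0,-1]]

```text
t: 7.67
eef_pos: [684.6, 16.5, 10.9]
tcp_rot: [3.14, -0.001, 1.207]
ft_force: [-0.3, 0.5, -0.5]
opening: 0.518
grip_force: 0.0
```

Request:
step_arm:
  plan:
    - [[0,0,0,0,-1],[0,0,0,0,-1],[0,0,0,0,-1],[0,0,0,0,-1],[0,0,0,0,-1],[0,0,-20,0,-1],[0,0,-60,0,-1],[0,0,-100,0,-1]]

```text
t: 8.33
eef_pos: [683.2, 17.1, 109.6]
tcp_rot: [-3.138, 0.001, 1.207]
ft_force: [0.1, -0.3, 0.5]
opening: 0.296
grip_force: 29.9
```

```bash
python3 go.py 591 -378 160 90
```

```text
8.3333 [683.2  17.1 109.6] yaw 69.1 shift [-402.    54.4  -50.3] turn -20.9 J [-0.07  0.68  1.5   0.    0.96  0.29] open 0.2964385197125573
```

Request:
step_arm:
  plan:
    - [[0,0,-35,-3,-1],[-30,4,-55,-6,-1],[-66,9,-55,-9,-1],[-104,14,-55,-12,-1],[-142,19,-55,-15,-1],[-180,24,-55,-18,-1],[-218,29,-55,-21,-1],[-256,34,-55,-21,-1]]

```text
t: 9.0
eef_pos: [623.8, -236.0, 164.8]
tcp_rot: [3.141, 0.0, 1.577]
ft_force: [0.7, 0.7, -0.3]
opening: 0.292
grip_force: 29.9
```

```bash
python3 go.py 591 -378 160 90
```

```text
9.0 [ 623.8 -236.   164.8] yaw 90.3 shift [-141.8  -33.7    4.8] turn 0.3 J [-0.46  0.6   1.5   0.    1.04 -0.47] open 0.29172384376808874
```

Request:
step_arm:
  plan:
    - [[-38,-9,0,0,-1],[-76,-18,0,0,-1],[-112,-27,0,0,-1],[-140,-33,0,0,-1],[-142,-33,0,0,-1],[-142,-33,0,0,-1]]

```text
t: 9.5
eef_pos: [591.2, -377.8, 164.2]
tcp_rot: [-3.141, -0.0, 1.571]
ft_force: [0.8, 0.6, -0.3]
opening: 0.292
grip_force: 29.9
```

```bash
python3 go.py 591 -378 16 90;python3 - <<'E'
from h import *
cv2.imwrite("pics/s3.png",cv2.resize(env.read_camera("scene")[90:300,60:340],None,fx=2.5,fy=2.5))
E
```

```text
9.5 [ 591.2 -377.8  164.2] yaw 90.0 shift [-2.000e-01 -1.000e-01  1.482e+02] turn -0.0 J [-0.66  0.65  1.4   0.    1.09 -0.66] open 0.2920798931352541
```

View pics/s3.png

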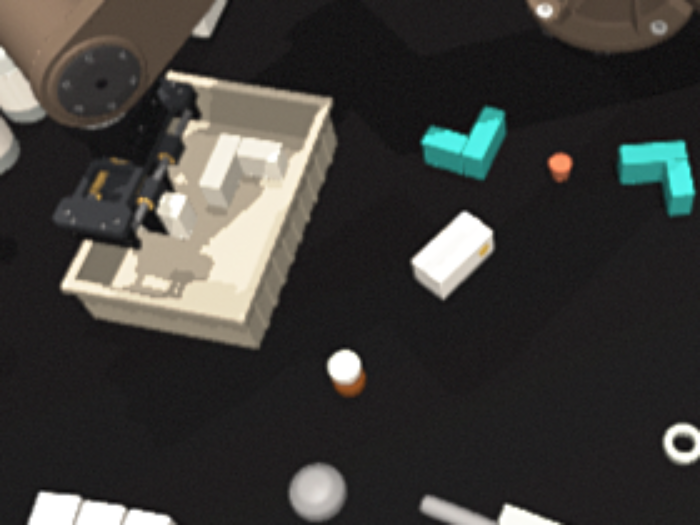

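Corner A lies flat in the tote at (240,165), and there is room for B. I'll lower it.

Request:
step_arm:
  plan:
    - [[0,0,35,0,-1],[0,0,70,0,-1],[0,0,102,0,-1],[0,0,126,0,-1],[0,0,141,0,-1],[0,0,147,0,-1],[0,0,147,0,-1],[0,0,147,0,-0.05]]

```text
t: 10.22
eef_pos: [592.6, -375.4, 18.2]
tcp_rot: [3.141, 0.0, 1.574]
ft_force: [-0.1, 0.3, 0.4]
opening: 0.321
grip_force: 0.0
```

Request:
step_arm:
  plan:
    - [[0,0,0,0,0],[0,0,0,0,0],[0,0,-10,0,0],[0,0,-35,0,0],[0,0,-70,0,0],[0,0,-105,0,0],[0,0,-140,0,0],[0,0,-175,0,0]]

```text
t: 10.88
eef_pos: [591.7, -376.2, 195.7]
tcp_rot: [3.141, 0.001, 1.573]
ft_force: [-0.1, 0.7, 0.1]
opening: 0.497
grip_force: 0.0
```

Request:
step_arm:
  plan:
    - [[40,0,0,0,0],[80,0,0,0,0],[120,0,0,0,0],[160,0,0,0,0],[200,0,0,0,0],[240,0,0,0,0],[240,0,0,0,0],[240,0,0,0,0]]

```text
t: 11.55
eef_pos: [591.5, -134.5, 194.0]
tcp_rot: [3.14, 0.0, 1.576]
ft_force: [0.0, -0.6, 0.2]
opening: 0.497
grip_force: 0.0
```

```bash
python3 - <<'E'
from h import *
cv2.imwrite("pics/s4.png",cv2.resize(env.read_camera("scene")[90:300,60:340],None,fx=2.5,fy=2.5))
E
```

```text
(no output)
```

View pics/s4.png

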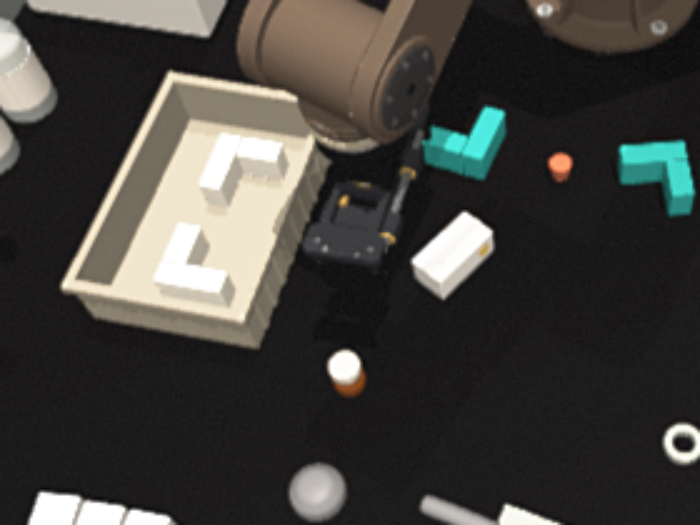

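Both corners lie flat in the tote, at (240,165) and (195,268). The carton at (453,255) hasn't moved.

```bash
python3 -c "
from cell import env;print(env.job_done())"
```

```text
the job is handed in; nothing more can be done
None
```

Both foam corners are lying flat in the tote, the carton and the look-alikes were left where they were, and the job was handed in at about 12 s on the robot's clock.

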